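# Roll the turned ball round its run and rest it on the cork ring

## Robot

A 7-joint arm with a two-finger parallel gripper is mounted at the origin on a cart in front of the work surface, level with it; the furniture and walls round the work are solid. World frame = base frame: x ahead of the robot, y to its left, z up, the work surface at z = 0. Lengths are in m, angles in rad, forces in N, time in s.
With the tool pointing down it reaches from about 0.4 to 0.85 m from the base axis. Payload 10.4 kg.
Tool frame: the origin (TCP) lies between the finger pads; the fingertips stand tcp_to_tips ahead of it and the grasp point (between the pads) lies 8 mm behind it (tcp_to_tips is the distance from the TCP to the fingertips, in m); z points along the fingers, y is the line along which they close (so a half turn about z gives the same grasp; the last joint's range is limited). The gripper opens to 85 mm and grips with 20 to 120 N. Pads are 22 mm wide; open, the fingers measure 114 mm over their backs; the gripper's body (76 mm by 85 mm) begins 54 mm behind the grasp point. The pads swing forward as they close: fully open they stand 13 mm farther back than shut.
Start: joints at [1.171, 0.332, -0.065, 1.46, 0.022, 1.35, -0.088], TCP at [0.23, -0.581, 0.242] pointing down, gripper open.
Joint ranges: [-2.6, 2.6], [-0.5, 2.12], [-1.47, 1.34], [0.16, 2.42], [-1.27, 4.41], [0.06, 2.06], [-2.6, 2.6]. Speed limits (rad/s): [2.22, 2.22, 2.79, 2.79, 3.14, 3.14, 3.14].

## Interface

Orientations are given as a unit quaternion [x, y, z, w].
In Python, from workcell import * gives the robot as it stands.
- The arm moves only by the tool apply_moves, never from a script. Its argument "rows" is a list of rows, each an object of numbers: "x", "y", "z": the shift along the tool's x, y, z in mm; "ax", "ay", "az": the turn, a rotation vector about the tool's x, y, z in degrees; "gripper": the closure, from 0 (fully open) to 1 (shut). A call has 1 to 5 rows; each row shifts and turns the commanded pose from where the row before left it, along the tool's axes as they then stand; what a row does not reach is not made up. A row lasts 1/12 s, in which the tool goes at most 41.7 mm and 7.16 degrees, less where a joint would pass 70% of its speed; a pose out of reach is approached as far as the arm can. A call with a gripper value outside its range is refused whole. The fingers move at their own pace and stop on an object; "newtons" is the grip in N (left out, the last holds). Time passes only in rows, so rows that do not move let the fingers close. It gives the time, the measured TCP pose, the force, the opening and the grip force at its end, in the units of the state.
- get_obs(): the state, without advancing time (a new reading comes with each control period).
- camera(name): name is "scene" or "top" or "wrist"; returns a dict with "color" (420x560x3 uint8, red, green, blue), "fov_y" (degrees; the focal length in pixels is half the picture's height over the tangent of half this angle, whatever the lens; pixels are square), "cx", "cy" (the principal point, pixels), "k1" (the pictures are not rectified: a ray, as slopes to the right and down, at radius r is drawn at 1 + k1 r^2 times it, then the intrinsics apply), "rvec" (rotation vector, rad) and "tvec" (3), from world to camera coordinates, as OpenCV has them. Camera axes: x right, y down, z forward; pixel columns grow to the right and rows downward; lengths in m; the calibration is good to about 2 mm. A picture is of the moment at which its call begins. There is no depth.
- hand_in(): hands the job in; it is judged then, once.
The state is a dict: "clock": time; "joint_pos": joint angles; "joint_velocities": joint speeds; "tau": joint torques, N m; "position": TCP position; "ee_rot": TCP orientation; "ft_force": force on the tool from outside, world axes, zero at the start; "torque": the same for the moment, N m; "grip_width": opening from 0.0 (shut) to 1.0 (fully open); "grasp_force": force on a finger pad.
Only numpy, scipy, OpenCV 4.12 (cv2) and the standard library are available. Lean on these libraries where they do the work, as an engineer would, in place of code of your own. Each camera call takes 0.05 s, during which the arm holds its last target. There are 200 camera calls.

## Task

Push the dark wooden ball along the curved run, under its metal lips, until it drops into the round seat at the open end. Then lift it out there and set it down gently in the middle of the cork ring stand, so that it cannot roll away, and let go. Leave the roll of masking tape where it lies.

Things in the scene. Friction and masses are not known exactly. Their poses are not given: they have to be found in the camera images.
- ball_center (a point): Centre of the dark brown turned wooden ball, 60 mm in diameter, about 85 g. It rolls freely. It starts in the first straight of the run, held down there by the lips, its top 3 mm above them and seen through the slot.
- ball_run: The curved ball run, a fixed, waxed wooden track on the bench; origin near the middle of its bounding area, at bench level. Channel floor 12 mm above the bench, 64 mm wide between walls 12 mm thick. Metal lips on the walls (underside 65, top 69 mm above the bench) leave a 46 mm slot over the centreline where fingers can reach in; the ball cannot be lifted through it.
- run_start (a point): Start of the run, on the centreline and floor of the channel. x axis: the way the ball travels on the first straight; z up. A low cross strip here (8 mm high, 8 mm long) stops the ball from rolling out backwards; otherwise this end is open, so fingers can come in behind the ball. The ball's centre starts 40 to 78 mm ahead of this point.
- bend_start (a point): Point on the channel's centreline and floor, where the first straight (85 mm from run_start) ends and the bend begins. The bend is an arc of 100 mm radius that turns 110 degrees clockwise as seen from above.
- bend_mid (a point): Point on the centreline and floor, half-way round the bend.
- bend_end (a point): Point on the centreline and floor where the bend ends. A second straight runs from here to the seat, 62 mm on. The lips and tall walls end 48 mm before the seat's centre; low kerbs (24 mm above the bench) go on to 26 mm before it.
- seat (a point): Centre of the round seat at the exit gap, at the level of the channel floor (12 mm above the bench): a hole 34 mm across with a red ring round it, in an open plate without lips or side walls. The ball drops about 5 mm into it and stays, its centre then 37 mm above the bench. Both sides (across the direction of travel) are free for fingers. A stop block 24 mm high stands 33 mm past the centre.
- ring_center (a point): Centre, half-way up, of the thick cork ring stand lying flat on the bench: 100 mm outside, hole 46 mm across, 22 mm high, speckled brown, loose. The ball rests on the rim of its hole, with its centre about 41 mm above the bench. The ring and the roll of masking tape may have changed places.
- masking_tape: Pale roll of masking tape lying flat, 105 mm outside, 25 mm high, with thin walls and a large hole, loose; origin at the centre of its underside. A bystander.
Things that resemble listed ones, but are neither listed nor needed, are in the scene too. What is shaped like the part that bears ball_center but blue or turquoise is not meant.

How it is judged:
On the way, in this order (a step that is already met when the one before it is completed fails the run):
1. the ball has dropped into the round seat (horizontal distance between ball_center and seat below 0.006 m and z of ball_center in the frame of seat between 0.018 and 0.028 m), for 0.2 s.
2. the ball is lifted out of the seat (z of ball_center in the frame of seat above 0.045 m), for 0.1 s.
At the end, for the whole second after the job is handed in: The ball rests on the cork ring stand: its centre within 8 mm of the ring's axis and 25 to 36 mm above the ring's mid-height, at rest, with the ring lying flat on the bench (horizontal distance between ball_center and ring_center below 0.008 m and z of ball_center in the frame of ring_center between 0.025 and 0.036 m and height (world z) of ring_center below 0.018 m and angle between ring_center's own z axis and vertical below 0.1 rad and linear speed of ball below 0.02 m/s); the robot touches nothing.
It fails at once if the ball is dropped or thrown onto the cork ring (faster than 0.6 m/s there) (horizontal distance between ball_center and ring_center below 0.05 m and height (world z) of ball_center below 0.1 m and linear speed of ball above 0.6 m/s).
It fails at once if the roll of masking tape is moved more than 40 mm (distance of masking_tape from where it was at the start of the episode above 0.04 m).
It also fails if it takes over 72 s, if anything falls off the work surface, if the arm or the gripper's body presses on something with over 40 N, if the wrist force passes 120 N, or if a joint passes its speed limit or range.

## Working session

There is one attempt and no reset: what is moved stays moved. The work goes in short steps, Python scripts to look and compute and a tool call to move; the robot and the scene stay as the last step left them, time stands still between calls to the robot, and variables do not carry over. Pictures are saved under pics/ and viewed, at most 12 in all, crops included, and the job is handed in when it is done.

Besides the shell and the picture viewer there is one more tool, called after "Request:" in YAML: its name, and indented under it one key for each argument. apply_moves: Moves the arm, as the interface text tells. Its arguments: {"type":"object","properties":{"rows":{"type":"array","items":{"type":"object","properties":{"x":{"type":"number"},"y":{"type":"number"},"z":{"type":"number"},"ax":{"type":"number"},"ay":{"type":"number"},"az":{"type":"number"},"gripper":{"type":"number"}}}},"newtons":{"type":"number"}},"required":["rows"]}

```bash
ls; mkdir -p pics
python3 - <<'E'
from workcell import *
import cv2
o=get_obs()
print({k:o[k] for k in o})
for n in("scene","top"):
    c=camera(n); cv2.imwrite(f"pics/{n}0.png",c["color"][...,::-1]); print(n,{k:c[k] for k in c if k!="color"})
try: print(tcp_to_tips)
except Exception as e: print(e)
E
```

```text
pics
{'clock': 0.0, 'joint_pos': array([ 1.17141586,  0.33289509, -0.06472547,  1.46096484,  0.02158143,
        1.34989329, -0.08847747]), 'joint_velocities': array([-0.00079372, -0.00036315, -0.00088604,  0.00082707,  0.00056669,
        0.00043512, -0.00093553]), 'tau': array([ 1.45510068e-03, -6.25463104e+01,  5.00181061e-02, -3.91611385e+01,
        1.63297250e-02,  9.93435387e-03,  9.67409107e-06]), 'position': array([ 0.22983417, -0.58080894,  0.24149025]), 'ee_rot': array([ 9.82300723e-01,  1.87309245e-01, -1.57747091e-04, -7.15741798e-04]), 'ft_force': array([ 0.0193652 ,  0.13330254, -0.52575361]), 'torque': array([-0.00655825,  0.03208068,  0.00039535]), 'grasp_force': 0.0, 'grip_width': 1.0024077644004332}
scene {'fov_y': 42.247652832833474, 'cx': 281.50055814530293, 'cy': 204.98051069248328, 'k1': -0.10802885761890113, 'rvec': array([ 1.00057753, -2.30209623,  1.21674473]), 'tvec': array([0.42063164, 0.21556003, 1.0056475 ])}
top {'fov_y': 44.20818544428601, 'cx': 281.502904102967, 'cy': 203.12870966004465, 'k1': -0.19769716866542913, 'rvec': array([ 2.17733116, -2.17620606,  0.05274139]), 'tvec': array([0.14579941, 0.50683346, 1.25567408])}
0.011
```

View pics/top0.png

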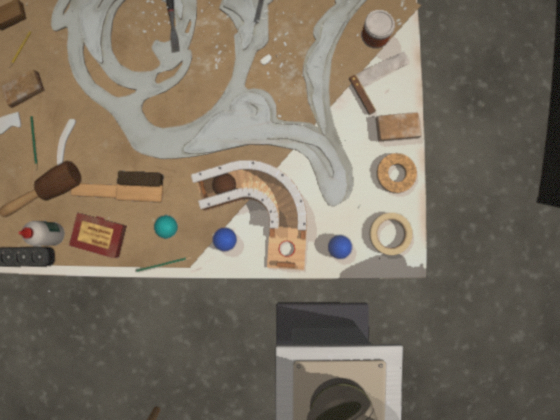

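View pics/scene0.png

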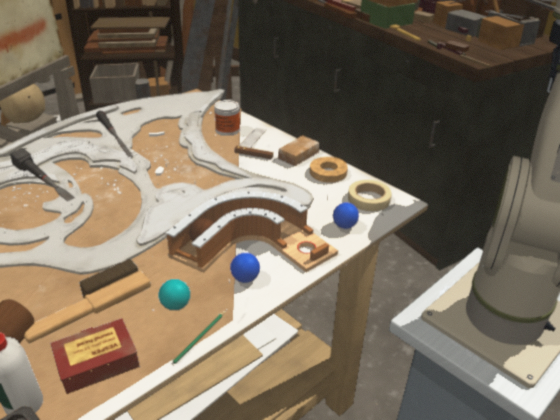

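The top view shows the run with its start at the left (about 200,190), the ball at (224,184) and the seat at (287,248). The cork ring is at (397,173) and the tape at (391,233). The blue and turquoise balls are decoys.

```bash
cat > h.py <<'E'
from workcell import *
import cv2, numpy as np
from scipy.spatial.transform import Rotation as R
def K(c):
    f=c["color"].shape[0]/2/np.tan(np.radians(c["fov_y"])/2)
    return np.array([[f,0,c["cx"]],[0,f,c["cy"]],[0,0,1.]]),np.array([c["k1"],0,0,0,0.])
def cast(c,uv,z):
    k,d=K(c); p=cv2.undistortPoints(np.array(uv,float).reshape(-1,1,2),k,d).reshape(-1,2)
    M=cv2.Rodrigues(c["rvec"])[0]; o=-M.T@c["tvec"]
    r=np.c_[p,np.ones(len(p))]@M
    return o+r*((z-o[2])/r[:,2])[:,None]
def proj(c,P):
    k,d=K(c); return cv2.projectPoints(np.array(P,float).reshape(-1,1,3),c["rvec"],c["tvec"],k,d)[0].reshape(-1,2)
E
python3 - <<'E'
from h import *
c=camera("top"); im=c["color"][...,::-1].copy()
cv2.imwrite("pics/crop1.png",cv2.resize(im[150:280,180:330],None,fx=4.6,fy=4.6,interpolation=cv2.INTER_CUBIC))
for n,uv,z in(("seat",(287,248),.012),("ball",(224,184),.06),("ring",(397,173),.022),("tape",(391,233),.025),("s1",(194,179),.069),("s2",(202,206),.069)): print(n,cast(c,uv,z).round(4))
# cork/tape ellipse outlines
hsv=cv2.cvtColor(im,cv2.COLOR_BGR2HSV)
for n,(x,y) in(("ring",(397,173)),("tape",(391,233))):
    print(n,hsv[y,x-14:x+15:4].tolist(), hsv[y-30,x].tolist())
print(hsv[240:258:2,287].tolist(),hsv[248,275:300:2].tolist())
E
```

```text
seat [[0.3963 0.1325 0.012 ]]
ball [[0.55   0.2835 0.06  ]]
ring [[ 0.5815 -0.1409  0.022 ]]
tape [[ 0.4327 -0.1232  0.025 ]]
s1 [[0.5614 0.355  0.069 ]]
s2 [[0.4965 0.3347 0.069 ]]
ring [[16, 118, 179], [15, 109, 180], [25, 21, 207], [28, 22, 209], [21, 29, 149], [15, 35, 132], [16, 121, 168], [15, 120, 174]] [16, 34, 194]
tape [[17, 58, 185], [25, 22, 208], [28, 21, 209], [27, 23, 209], [27, 23, 209], [18, 32, 134], [18, 37, 138], [18, 77, 113]] [27, 22, 212]
[[11, 108, 186], [15, 47, 189], [20, 27, 208], [25, 23, 209], [26, 24, 210], [21, 26, 209], [24, 24, 203], [20, 35, 154], [8, 108, 161]] [[14, 104, 208], [14, 106, 198], [7, 107, 177], [16, 31, 197], [22, 23, 209], [23, 26, 210], [26, 24, 210], [24, 23, 207], [20, 30, 154], [8, 60, 145], [12, 112, 189], [15, 101, 208], [15, 104, 210]]
```

View pics/crop1.png

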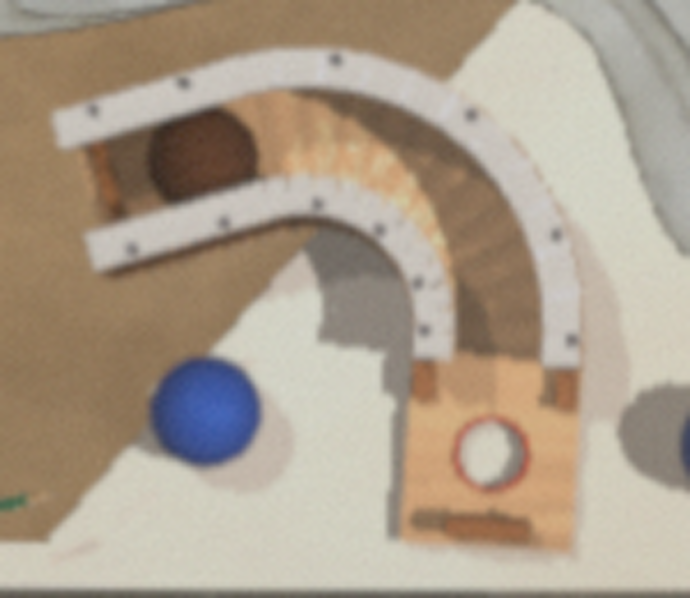

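The crop shows the run clearly. The lip start corners are at crop (52,113) and (97,273), the ball at (203,157) and the seat ring at (491,453), with the start strip at the left.

```bash
cat > m.py <<'E'
from h import *
import json
c=camera("top"); im=c["color"][...,::-1].copy(); hsv=cv2.cvtColor(im,cv2.COLOR_BGR2HSV)
full=lambda p:(np.array(p,float)+.5)/4.6-.5+np.array([180,150])
A,B=cast(c,[full((52,113)),full((97,273))],.069)[:,:2]
seat=cast(c,[full((491,453))],.012)[0,:2]
print("width",np.linalg.norm(A-B))
def local(th):  # seat in run_start frame
    a=np.radians(110); 
    p=np.array([85+100*np.sin(a),-100*(1-np.cos(a))])+62*np.array([np.cos(a),-np.sin(a)])
    return p/1000
s=(A+B)/2; v=seat-s; l=local(0); print("chord",np.linalg.norm(v),np.linalg.norm(l))
th=np.arctan2(v[1],v[0])-np.arctan2(l[1],l[0]); print("heading",np.degrees(th),"edge heading",np.degrees(np.arctan2(*(A-B)[::-1]))-90)
print("start",s,"seat",seat)
def blob(mask,box,z):
    m=np.zeros_like(mask); x0,y0,x1,y1=box; m[y0:y1,x0:x1]=mask[y0:y1,x0:x1]
    cn=max(cv2.findContours(m,cv2.RETR_EXTERNAL,cv2.CHAIN_APPROX_NONE)[0],key=cv2.contourArea)
    P=cast(c,cn.reshape(-1,2),z)[:,:2]
    (x,y),r=cv2.minEnclosingCircle((P*1000).astype(np.float32)); e=cv2.fitEllipse((P*1000).astype(np.float32))
    return np.round([x,y,r],1),np.round(e[0],1),np.round(e[1],1)
dark=cv2.inRange(hsv,(0,60,0),(20,255,95)); print("ball",blob(dark,(205,165,245,205),.042))
print("ring",blob(cv2.inRange(hsv,(5,75,60),(22,255,255)),(370,145,425,200),.018))
print("tape",blob(cv2.inRange(hsv,(12,45,90),(24,255,255)),(362,205,420,260),.02))
E
python3 m.py
```

```text
width 0.08728271611197101
chord 0.2549473031729722 0.24886034960790065
heading -71.36058227186146 edge heading -73.39277171631919
start [0.53123574 0.35027524] seat [0.39606358 0.13411185]
ball (array([551.7, 289.1,  29.4]), array([553.8, 289.4]), array([42.4, 60.9]))
ring (array([ 583. , -140.6,   50.2]), array([ 583.2, -140.5]), array([96.3, 98.9]))
tape (array([ 432. , -123.5,   54.6]), array([ 431.5, -123.5]), array([104.9, 107.2]))
```

```bash
cat >> h.py <<'E'
SEAT=np.array([.3961,.1341]); TH=np.radians(-72.)
def path(s):  # mm from run_start -> world xy (m), heading
    a=np.radians(110)
    def loc(s):
        if s<85: return np.array([s,0.]),0.
        t=min((s-85)/100,a); p=np.array([85+100*np.sin(t),-100*(1-np.cos(t))])
        return p+max(0,s-85-100*a)*np.array([np.cos(a),-np.sin(a)]),-t
    L=85+100*a+62
    M=np.array([[np.cos(TH),-np.sin(TH)],[np.sin(TH),np.cos(TH)]])
    p,h=loc(s); return SEAT+M@(p-loc(L)[0])/1000,TH+h
def pose():
    o=get_obs(); M=R.from_quat(o["ee_rot"]).as_matrix(); print("tilt",M[:2,2].round(4))
    return np.r_[o["position"],np.degrees(np.arctan2(M[1,0],M[0,0]))]
def plan(cur,targets):  # targets (x,y,z,yawdeg)
    cur=np.array(cur,float)
    for t in targets:
        y=np.radians(cur[3]); d=(np.array(t[:3])-cur[:3])*1000
        r=np.round([d[0]*np.cos(y)+d[1]*np.sin(y), d[0]*np.sin(y)-d[1]*np.cos(y), -d[2]],0)
        az=np.round(-((t[3]-cur[3]+180)%360-180),0)
        print('{"x":%d,"y":%d,"z":%d,"az":%d}'%(*r,az))
        cur[:3]+=np.array([r[0]*np.cos(y)+r[1]*np.sin(y), r[0]*np.sin(y)-r[1]*np.cos(y), -r[2]])/1000; cur[3]-=az
def seg(a,b,n): return [np.array(a)+(np.array(b)-np.array(a))*i/n for i in range(1,n+1)]
E
python3 - <<'E'
from m import *
e=cast(c,[full((499,364))],.069)[0,:2]; d=SEAT-e; print("lip end",e,np.linalg.norm(d),np.degrees(np.arctan2(d[1],d[0])), path(0),path(85+192+62-48))
p=path(62)[0]; print("ball model",p)
for s,q in((85,(281,(86+180)/2)),):pass
cur=pose(); s=path(-32)[0]; print(cur,s)
mid=[.46,-.1,.24,cur[3]+45]; end=[*s,.16,108]
plan(cur,seg(cur,mid,13)+seg(mid,end,13))
E
```

```text
width 0.08728271611197101
chord 0.2549473031729722 0.24886034960790065
heading -71.36058227186146 edge heading -73.39277171631919
start [0.53123574 0.35027524] seat [0.39606358 0.13411185]
ball (array([552. , 288.1,  30.2]), array([553.7, 289.3]), array([42.4, 60.8]))
ring (array([ 583. , -140.6,   50.2]), array([ 583.2, -140.5]), array([96.4, 98.9]))
tape (array([ 431.7, -123.7,   54.9]), array([ 431.5, -123.5]), array([105. , 107.3]))
lip end [0.44272034 0.12943239] 0.046853421239887456 174.28261658284273 (array([0.53039139, 0.34361682]), np.float64(-1.2566370614359172)) (array([0.44405699, 0.13242531]), np.float64(-3.1764992386296798))
ball model [0.54955044 0.28465131]
tilt [-0.0002  0.0006]
[ 0.22990992 -0.58100054  0.24197039 21.59004503] [0.52050284 0.37405063]
{"x":30,"y":-28,"z":0,"az":-3}
{"x":32,"y":-26,"z":0,"az":-4}
{"x":33,"y":-24,"z":0,"az":-3}
{"x":34,"y":-22,"z":1,"az":-4}
{"x":36,"y":-20,"z":0,"az":-3}
{"x":37,"y":-18,"z":0,"az":-4}
{"x":38,"y":-15,"z":0,"az":-3}
{"x":39,"y":-14,"z":0,"az":-4}
{"x":40,"y":-10,"z":0,"az":-3}
{"x":40,"y":-9,"z":1,"az":-4}
{"x":40,"y":-5,"z":0,"az":-3}
{"x":41,"y":-4,"z":0,"az":-4}
{"x":41,"y":0,"z":0,"az":-3}
{"x":36,"y":-10,"z":6,"az":-3}
{"x":35,"y":-9,"z":6,"az":-3}
{"x":37,"y":-6,"z":6,"az":-4}
{"x":36,"y":-4,"z":7,"az":-3}
{"x":37,"y":-2,"z":6,"az":-3}
{"x":37,"y":0,"z":6,"az":-3}
{"x":36,"y":2,"z":6,"az":-3}
{"x":37,"y":3,"z":6,"az":-3}
{"x":36,"y":6,"z":6,"az":-4}
{"x":36,"y":8,"z":7,"az":-3}
{"x":35,"y":10,"z":6,"az":-3}
{"x":35,"y":12,"z":6,"az":-3}
{"x":34,"y":14,"z":6,"az":-3}
```

Request:
apply_moves:
  rows:
    - {"x":30,"y":-28,"az":-3,"gripper":1}
    - {"x":32,"y":-26,"az":-4,"gripper":1}
    - {"x":33,"y":-24,"az":-3,"gripper":1}
    - {"x":34,"y":-22,"az":-4,"gripper":1}
    - {"x":36,"y":-20,"az":-3,"gripper":1}
  newtons: 30

```text
invalid input at $.rows[0]: expected keys x, y, z, ax, ay, az, gripper
```

Request:
apply_moves:
  rows:
    - {"x":37,"y":-18,"az":-4}
    - {"x":38,"y":-15,"az":-3}
    - {"x":39,"y":-14,"az":-4}
    - {"x":40,"y":-10,"az":-3}
    - {"x":40,"y":-9,"az":-4}

```text
invalid input at $.rows[0]: expected keys x, y, z, ax, ay, az, gripper
```

Request:
apply_moves:
  rows:
    - {"x":40,"y":-5,"az":-3}
    - {"x":41,"y":-4,"az":-4}
    - {"x":41,"y":0,"az":-3}
    - {"x":36,"y":-10,"z":6,"az":-3}
    - {"x":35,"y":-9,"z":6,"az":-3}

```text
invalid input at $.rows[0]: expected keys x, y, z, ax, ay, az, gripper
```

Request:
apply_moves:
  rows:
    - {"x":37,"y":-6,"z":6,"az":-4}
    - {"x":36,"y":-4,"z":7,"az":-3}
    - {"x":37,"y":-2,"z":6,"az":-3}
    - {"x":37,"y":0,"z":6,"az":-3}
    - {"x":36,"y":2,"z":6,"az":-3}

```text
invalid input at $.rows[0]: expected keys x, y, z, ax, ay, az, gripper
```

Request:
apply_moves:
  rows:
    - {"x":37,"y":3,"z":6,"az":-3}
    - {"x":36,"y":6,"z":6,"az":-4}
    - {"x":36,"y":8,"z":7,"az":-3}
    - {"x":35,"y":10,"z":6,"az":-3}
    - {"x":35,"y":12,"z":6,"az":-3}

```text
invalid input at $.rows[0]: expected keys x, y, z, ax, ay, az, gripper
```

Run:
```python
from h import *
cur=pose(); print(cur,get_obs()["clock"]); c=camera("wrist"); cv2.imwrite("pics/w1.png",c["color"][...,::-1])
s=path(-34)[0]
print(s,[proj(c,[[*path(k)[0],z]])[0].round() .tolist()for k,z in((0,.012),(62,.042),(85,.069))])
a=[*s,.12,108]; b=[*s,.042,108]
plan(cur,seg(cur,a,2)+seg(a,b,3))
```

```text
tilt [-0.0002  0.0006]
[ 0.22990992 -0.58100054  0.24197039 21.59004503] 0.25
[0.51988481 0.37595274] [[-1579.0, -1352.0], [-1848.0, -1700.0], [-2442.0, -2281.0]]
{"x":311,"y":-392,"z":61,"az":-43}
{"x":494,"y":-74,"z":61,"az":-43}
{"x":0,"y":0,"z":26,"az":0}
{"x":0,"y":0,"z":26,"az":0}
{"x":0,"y":0,"z":26,"az":0}
```

View pics/w1.png

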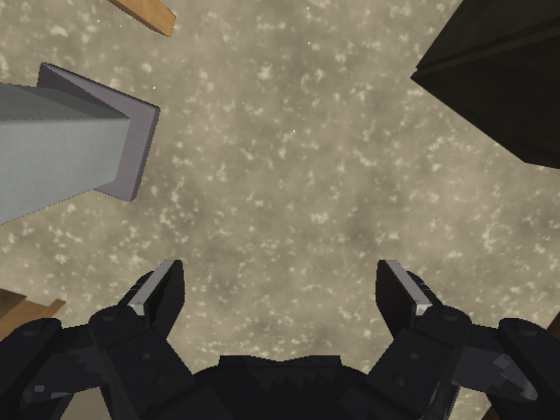

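The move calls were refused because every key is required, so the wrist picture shows only the floor and the open fingers. I'll resend them with all keys.

Request:
apply_moves:
  rows:
    - {"x":30,"y":-28,"z":0,"ax":0,"ay":0,"az":-3,"gripper":1}
    - {"x":32,"y":-26,"z":0,"ax":0,"ay":0,"az":-4,"gripper":1}
    - {"x":33,"y":-24,"z":0,"ax":0,"ay":0,"az":-3,"gripper":1}
    - {"x":34,"y":-22,"z":0,"ax":0,"ay":0,"az":-4,"gripper":1}
    - {"x":36,"y":-20,"z":0,"ax":0,"ay":0,"az":-3,"gripper":1}
  newtons: 30

```text
clock: 0.72
position: [0.3188, -0.3947, 0.2423]
ee_rot: [0.943, 0.332, -0.0, 0.0]
ft_force: [1.2, -0.3, 0.3]
grip_width: 0.3
grasp_force: 0.0
```

Request:
apply_moves:
  rows:
    - {"x":37,"y":-18,"z":0,"ax":0,"ay":0,"az":-4,"gripper":1}
    - {"x":38,"y":-15,"z":0,"ax":0,"ay":0,"az":-3,"gripper":1}
    - {"x":39,"y":-14,"z":0,"ax":0,"ay":0,"az":-4,"gripper":1}
    - {"x":40,"y":-10,"z":0,"ax":0,"ay":0,"az":-3,"gripper":1}
    - {"x":40,"y":-9,"z":0,"ax":0,"ay":0,"az":-4,"gripper":1}

```text
clock: 1.13
position: [0.4072, -0.2089, 0.2426]
ee_rot: [0.88, 0.475, 0.0, 0.0]
ft_force: [1.5, -0.1, -0.2]
grip_width: 0.004
grasp_force: 0.0
```

Request:
apply_moves:
  rows:
    - {"x":40,"y":-5,"z":0,"ax":0,"ay":0,"az":-3,"gripper":1}
    - {"x":41,"y":-4,"z":0,"ax":0,"ay":0,"az":-4,"gripper":1}
    - {"x":41,"y":0,"z":0,"ax":0,"ay":0,"az":-3,"gripper":1}
    - {"x":36,"y":-10,"z":6,"ax":0,"ay":0,"az":-3,"gripper":1}
    - {"x":35,"y":-9,"z":6,"ax":0,"ay":0,"az":-3,"gripper":1}

```text
clock: 1.55
position: [0.4696, -0.0253, 0.2305]
ee_rot: [0.805, 0.593, 0.001, 0.0]
ft_force: [1.3, -0.8, -1.2]
grip_width: -0.001
grasp_force: 0.0
```

Request:
apply_moves:
  rows:
    - {"x":37,"y":-6,"z":6,"ax":0,"ay":0,"az":-4,"gripper":1}
    - {"x":36,"y":-4,"z":7,"ax":0,"ay":0,"az":-3,"gripper":1}
    - {"x":37,"y":-2,"z":6,"ax":0,"ay":0,"az":-3,"gripper":1}
    - {"x":37,"y":0,"z":6,"ax":0,"ay":0,"az":-3,"gripper":1}
    - {"x":36,"y":2,"z":6,"ax":0,"ay":0,"az":-3,"gripper":1}

```text
clock: 1.97
position: [0.493, 0.1565, 0.1993]
ee_rot: [0.715, 0.699, 0.0, 0.0]
ft_force: [0.6, -0.6, -0.2]
grip_width: -0.005
grasp_force: 0.0
```

Request:
apply_moves:
  rows:
    - {"x":37,"y":3,"z":6,"ax":0,"ay":0,"az":-3,"gripper":1}
    - {"x":36,"y":6,"z":6,"ax":0,"ay":0,"az":-4,"gripper":1}
    - {"x":36,"y":8,"z":7,"ax":0,"ay":0,"az":-3,"gripper":1}
    - {"x":35,"y":10,"z":6,"ax":0,"ay":0,"az":-3,"gripper":1}
    - {"x":35,"y":12,"z":6,"ax":0,"ay":0,"az":-3,"gripper":1}

```text
clock: 2.38
position: [0.516, 0.3385, 0.1677]
ee_rot: [0.611, 0.792, -0.0, 0.0]
ft_force: [0.6, -0.8, 0.4]
grip_width: 0.002
grasp_force: 0.0
```

Run:
```python
from h import *
cur=pose(); print(cur,get_obs()["clock"],get_obs()["grip_width"]); c=camera("wrist"); cv2.imwrite("pics/w2.png",c["color"][...,::-1])
s=path(-34)[0]
print(s,[proj(c,[[*path(k)[0],z]])[0].round() .tolist()for k,z in((0,.012),(62,.042),(85,.069))])
a=[*s,.12,108]; b=[*s,.042,108]
plan(cur,seg(cur,a,2)+seg(a,b,3))
```

```text
tilt [ 0.     -0.0005]
[  0.51601886   0.33852967   0.16768911 104.68367271] 2.3833 0.0015552641074227619
[0.51988481 0.37595274] [[296.0, 192.0], [301.0, 268.0], [305.0, 309.0]]
{"x":18,"y":7,"z":24,"az":-2}
{"x":17,"y":7,"z":24,"az":-1}
{"x":0,"y":0,"z":26,"az":0}
{"x":0,"y":0,"z":26,"az":0}
{"x":0,"y":0,"z":26,"az":0}
```

View pics/w2.png

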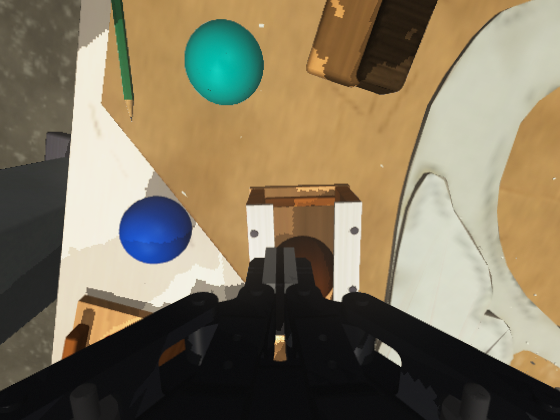

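The wrist view shows the run entry. The lip outer edges are at columns 247 and 361 (row ~204), so the mid is at 304, and the strip is at row ~198. The ball is partly hidden behind the fingers.

Run:
```python
from h import *
c=camera("wrist"); P=cast(c,[(304,204),(305,290)],.069)[:,:2]; print(P)
for p in P:
    h=np.array([np.cos(TH),np.sin(TH)]); d=(p-path(0)[0])*1000; print("along",d@h,"left",d@np.array([-h[1],h[0]]))
```

```text
[[0.52864732 0.35643955]
 [0.54955675 0.28861   ]]
along -12.734089272934156 left 2.3037303760095424
along 58.23701149075045 left 1.2293039407599688
```

Request:
apply_moves:
  rows:
    - {"x":18,"y":7,"z":24,"ax":0,"ay":0,"az":-2,"gripper":1}
    - {"x":17,"y":7,"z":24,"ax":0,"ay":0,"az":-1,"gripper":1}

```text
clock: 2.65
position: [0.5213, 0.3749, 0.1207]
ee_rot: [0.591, 0.807, 0.001, 0.001]
ft_force: [1.0, -0.4, -0.2]
grip_width: 0.001
grasp_force: 0.0
```

Run:
```python
from h import *
cur=pose(); print(cur)
s0=path(-34)[0]; t=seg(cur,[*s0,.042,108],3)
T=[-26,-14,-2,10,22,34,46,58,70,82]+[90+8*i for i in range(24)]+[280,285,290,294]
for s in T:
    p,h=path(s); n=np.array([-np.sin(h),np.cos(h)]); p=p+n*.0012*max(0,1-s/277)
    t.append([*p,.042,np.degrees(h)+180])
plan(cur,t)
```

```text
tilt [0.0026 0.0005]
[  0.52128093   0.3749014    0.12065252 107.57793319]
{"x":0,"y":0,"z":26,"az":0}
{"x":1,"y":-1,"z":26,"az":0}
{"x":0,"y":0,"z":27,"az":0}
{"x":-8,"y":1,"z":0,"az":0}
{"x":-12,"y":0,"z":0,"az":0}
{"x":-12,"y":0,"z":0,"az":0}
{"x":-12,"y":0,"z":0,"az":0}
{"x":-12,"y":1,"z":0,"az":0}
{"x":-12,"y":0,"z":0,"az":0}
{"x":-12,"y":0,"z":0,"az":0}
{"x":-12,"y":0,"z":0,"az":0}
{"x":-12,"y":0,"z":0,"az":0}
{"x":-12,"y":0,"z":0,"az":0}
{"x":-8,"y":0,"z":0,"az":2}
{"x":-8,"y":-1,"z":0,"az":5}
{"x":-8,"y":0,"z":0,"az":5}
{"x":-8,"y":-1,"z":0,"az":4}
{"x":-8,"y":0,"z":0,"az":5}
{"x":-8,"y":0,"z":0,"az":4}
{"x":-8,"y":-1,"z":0,"az":5}
{"x":-8,"y":0,"z":0,"az":5}
{"x":-8,"y":0,"z":0,"az":4}
{"x":-8,"y":-1,"z":0,"az":5}
{"x":-8,"y":0,"z":0,"az":4}
{"x":-8,"y":0,"z":0,"az":5}
{"x":-8,"y":-1,"z":0,"az":4}
{"x":-8,"y":0,"z":0,"az":5}
{"x":-8,"y":-1,"z":0,"az":5}
{"x":-8,"y":0,"z":0,"az":4}
{"x":-8,"y":0,"z":0,"az":5}
{"x":-8,"y":-1,"z":0,"az":4}
{"x":-8,"y":0,"z":0,"az":5}
{"x":-8,"y":0,"z":0,"az":5}
{"x":-8,"y":-1,"z":0,"az":4}
{"x":-8,"y":0,"z":0,"az":5}
{"x":-8,"y":0,"z":0,"az":4}
{"x":-8,"y":-1,"z":0,"az":5}
{"x":-6,"y":0,"z":0,"az":2}
{"x":-5,"y":0,"z":0,"az":0}
{"x":-5,"y":0,"z":0,"az":0}
{"x":-4,"y":0,"z":0,"az":0}
```

Request:
apply_moves:
  rows:
    - {"x":0,"y":0,"z":26,"ax":0,"ay":0,"az":0,"gripper":1}
    - {"x":1,"y":-1,"z":26,"ax":0,"ay":0,"az":0,"gripper":1}
    - {"x":0,"y":0,"z":27,"ax":0,"ay":0,"az":0,"gripper":1}
    - {"x":0,"y":0,"z":0,"ax":0,"ay":0,"az":0,"gripper":1}
    - {"x":-8,"y":1,"z":0,"ax":0,"ay":0,"az":0,"gripper":1}

```text
clock: 3.07
position: [0.5206, 0.3685, 0.0409]
ee_rot: [0.59, 0.807, -0.001, -0.001]
ft_force: [-0.6, 1.3, -0.1]
grip_width: 0.002
grasp_force: 0.0
```

Request:
apply_moves:
  rows:
    - {"x":-12,"y":0,"z":0,"ax":0,"ay":0,"az":0,"gripper":1}
    - {"x":-12,"y":0,"z":0,"ax":0,"ay":0,"az":0,"gripper":1}
    - {"x":-12,"y":0,"z":0,"ax":0,"ay":0,"az":0,"gripper":1}
    - {"x":-12,"y":1,"z":0,"ax":0,"ay":0,"az":0,"gripper":1}

```text
clock: 3.4
position: [0.5388, 0.3206, 0.0426]
ee_rot: [0.591, 0.806, 0.001, 0.001]
ft_force: [0.5, -0.8, 0.1]
grip_width: 0.002
grasp_force: 0.0
```

Request:
apply_moves:
  rows:
    - {"x":-12,"y":0,"z":0,"ax":0,"ay":0,"az":0,"gripper":1}
    - {"x":-12,"y":0,"z":0,"ax":0,"ay":0,"az":0,"gripper":1}
    - {"x":-12,"y":0,"z":0,"ax":0,"ay":0,"az":0,"gripper":1}
    - {"x":-12,"y":0,"z":0,"ax":0,"ay":0,"az":0,"gripper":1}
    - {"x":-12,"y":0,"z":0,"ax":0,"ay":0,"az":0,"gripper":1}

```text
clock: 3.82
position: [0.5559, 0.2642, 0.0413]
ee_rot: [0.591, 0.807, 0.0, -0.0]
ft_force: [0.1, 1.0, 0.3]
grip_width: -0.001
grasp_force: 0.1
```

Run:
```python
from h import *
print(pose(),path(82),get_obs()["ft_force"]); c=camera("top"); im=c["color"][...,::-1]
cv2.imwrite("pics/t2.png",cv2.resize(im[150:280,180:330],None,fx=4,fy=4,interpolation=cv2.INTER_CUBIC))
```

```text
tilt [-0.      0.0001]
[5.55898050e-01 2.64183181e-01 4.13129245e-02 1.07588704e+02] (array([0.55573078, 0.26563018]), np.float64(-1.2566370614359172)) [0.05857703 1.00004996 0.26456857]
```

View pics/t2.png

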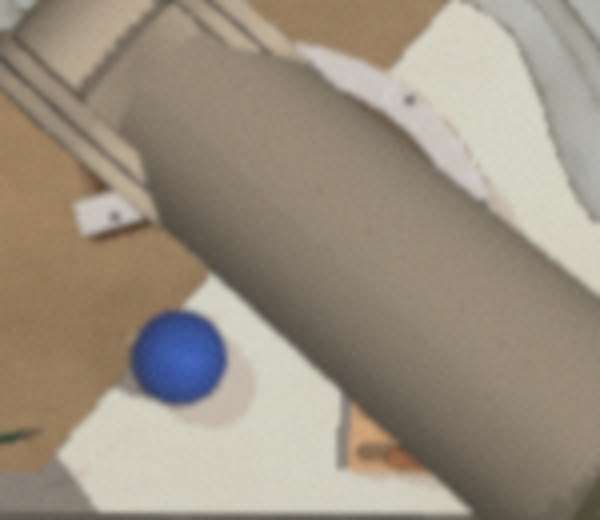

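The arm hides the ball and most of the bend from the top camera, but tracking is good and forces are low. I'll carry on through the bend.

Request:
apply_moves:
  rows:
    - {"x":-8,"y":0,"z":0,"ax":0,"ay":0,"az":2,"gripper":1}
    - {"x":-8,"y":-1,"z":0,"ax":0,"ay":0,"az":5,"gripper":1}
    - {"x":-8,"y":0,"z":0,"ax":0,"ay":0,"az":5,"gripper":1}
    - {"x":-8,"y":-1,"z":0,"ax":0,"ay":0,"az":4,"gripper":1}
    - {"x":-8,"y":0,"z":0,"ax":0,"ay":0,"az":5,"gripper":1}

```text
clock: 4.28
position: [0.5605, 0.2257, 0.0413]
ee_rot: [0.729, 0.684, 0.0, -0.0]
ft_force: [-0.8, -0.1, 0.2]
grip_width: -0.002
grasp_force: 0.0
```

Request:
apply_moves:
  rows:
    - {"x":-8,"y":0,"z":0,"ax":0,"ay":0,"az":4,"gripper":1}
    - {"x":-8,"y":-1,"z":0,"ax":0,"ay":0,"az":5,"gripper":1}
    - {"x":-8,"y":0,"z":0,"ax":0,"ay":0,"az":5,"gripper":1}
    - {"x":-8,"y":0,"z":0,"ax":0,"ay":0,"az":4,"gripper":1}
    - {"x":-8,"y":-1,"z":0,"ax":0,"ay":0,"az":5,"gripper":1}

```text
clock: 4.7
position: [0.5502, 0.1874, 0.0414]
ee_rot: [0.851, 0.525, 0.0, -0.0]
ft_force: [-0.4, 0.5, -0.2]
grip_width: -0.001
grasp_force: 0.0
```

Run:
```python
from h import *
cur=pose();p,h=path(162); print(cur,p,np.degrees(h)+180,get_obs()["ft_force"])
t=[]
for s in [170+8*i for i in range(14)]+[280,285,290,294]:
    p,h=path(s); t.append([*p,.042,np.degrees(h)+180])
plan(cur,t)
c=camera("scene"); im=c["color"][...,::-1]
cv2.imwrite("pics/s2.png",cv2.resize(im[150:300,140:360],None,fx=3,fy=3,interpolation=cv2.INTER_CUBIC))
```

```text
tilt [0.0003 0.0005]
[5.50239144e-01 1.87375097e-01 4.13688502e-02 6.33237492e+01] [0.5513413  0.18785358] 63.882249774926606 [-0.41645017  0.49044348 -0.18952524]
{"x":-7,"y":1,"z":-1,"az":4}
{"x":-8,"y":-1,"z":0,"az":5}
{"x":-8,"y":0,"z":0,"az":4}
{"x":-8,"y":0,"z":0,"az":5}
{"x":-8,"y":-1,"z":0,"az":4}
{"x":-8,"y":0,"z":0,"az":5}
{"x":-8,"y":0,"z":0,"az":5}
{"x":-8,"y":-1,"z":0,"az":4}
{"x":-8,"y":0,"z":0,"az":5}
{"x":-8,"y":0,"z":0,"az":4}
{"x":-8,"y":-1,"z":0,"az":5}
{"x":-8,"y":0,"z":0,"az":4}
{"x":-8,"y":0,"z":0,"az":5}
{"x":-8,"y":-1,"z":0,"az":5}
{"x":-6,"y":0,"z":0,"az":1}
{"x":-5,"y":0,"z":0,"az":0}
{"x":-5,"y":0,"z":0,"az":0}
{"x":-4,"y":0,"z":0,"az":0}
```

View pics/s2.png

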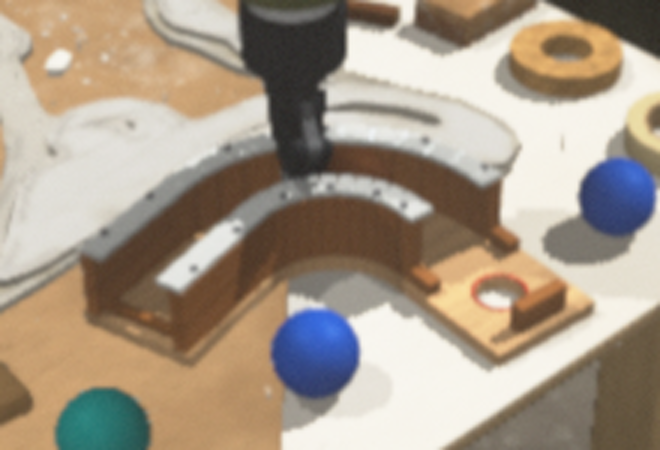

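The scene view shows the fingers mid-bend in the slot, the start straight empty behind them and the seat still empty at (500,292), so the ball is ahead of the fingers.

Request:
apply_moves:
  rows:
    - {"x":-7,"y":1,"z":-1,"ax":0,"ay":0,"az":4,"gripper":1}
    - {"x":-8,"y":-1,"z":0,"ax":0,"ay":0,"az":5,"gripper":1}
    - {"x":-8,"y":0,"z":0,"ax":0,"ay":0,"az":4,"gripper":1}
    - {"x":-8,"y":0,"z":0,"ax":0,"ay":0,"az":5,"gripper":1}
    - {"x":-8,"y":-1,"z":0,"ax":0,"ay":0,"az":4,"gripper":1}

```text
clock: 5.17
position: [0.5271, 0.1567, 0.0424]
ee_rot: [0.935, 0.353, 0.0, -0.0]
ft_force: [1.0, -0.2, -0.3]
grip_width: -0.0
grasp_force: 0.1
```

Request:
apply_moves:
  rows:
    - {"x":-8,"y":0,"z":0,"ax":0,"ay":0,"az":5,"gripper":1}
    - {"x":-8,"y":0,"z":0,"ax":0,"ay":0,"az":5,"gripper":1}
    - {"x":-8,"y":-1,"z":0,"ax":0,"ay":0,"az":4,"gripper":1}
    - {"x":-8,"y":0,"z":0,"ax":0,"ay":0,"az":5,"gripper":1}
    - {"x":-8,"y":0,"z":0,"ax":0,"ay":0,"az":4,"gripper":1}

```text
clock: 5.58
position: [0.4927, 0.1369, 0.0425]
ee_rot: [0.987, 0.16, 0.0, -0.0]
ft_force: [0.2, 1.1, 0.9]
grip_width: -0.002
grasp_force: 0.2
```

```bash
cat > b.py <<'E'
from h import *
cur=pose();print(cur,get_obs()["ft_force"])
d=np.array([(cur[:2]-path(s)[0]) for s in range(0,340)]); i=np.hypot(*d.T).argmin(); print("s",i,"off mm",np.hypot(*d[i])*1e3, np.degrees(path(i)[1])+180)
c=camera("scene"); hsv=cv2.cvtColor(c["color"],cv2.COLOR_RGB2HSV)
m=cv2.inRange(hsv,(0,60,0),(20,255,95)); 
u,v=proj(c,[[*SEAT,.04]])[0].astype(int); n,_,st,ce=cv2.connectedComponentsWithStats(m[v-40:v+40,u-60:u+50])
for k in range(1,n):
    if st[k,4]>60: q=ce[k]+[u-60,v-40]; print("dark",st[k],q.round(),"world@.04",cast(c,[q],.04).round(4))
E
python3 b.py
```

```text
tilt [0.0006 0.0004]
[ 0.49272763  0.13687155  0.04246862 18.42080171] [0.21602698 1.12686417 0.91522686]
s 242 off mm 0.21256303777283672 18.045626164460742
dark [ 34   8  25  33 464] [289. 223.] world@.04 [[0.4539 0.127  0.04  ]]
```

Request:
apply_moves:
  rows:
    - {"x":-7,"y":-1,"z":0,"ax":0,"ay":0,"az":4,"gripper":1}
    - {"x":-6,"y":0,"z":0,"ax":0,"ay":0,"az":4,"gripper":1}
    - {"x":-6,"y":0,"z":0,"ax":0,"ay":0,"az":4,"gripper":1}
    - {"x":-6,"y":-1,"z":0,"ax":0,"ay":0,"az":4,"gripper":1}
    - {"x":-5,"y":0,"z":0,"ax":0,"ay":0,"az":3,"gripper":1}

```text
clock: 6.05
position: [0.4629, 0.1332, 0.0423]
ee_rot: [1.0, -0.004, 0.0, -0.0]
ft_force: [0.2, 0.1, -0.7]
grip_width: 0.0
grasp_force: 0.0
```

Request:
apply_moves:
  rows:
    - {"x":-5,"y":0,"z":0,"ax":0,"ay":0,"az":1,"gripper":1}
    - {"x":-4,"y":0,"z":0,"ax":0,"ay":0,"az":0,"gripper":1}
    - {"x":-4,"y":0,"z":0,"ax":0,"ay":0,"az":0,"gripper":1}
    - {"x":-3,"y":0,"z":0,"ax":0,"ay":0,"az":0,"gripper":1}

```text
clock: 6.38
position: [0.4468, 0.1331, 0.0423]
ee_rot: [1.0, -0.011, -0.0, 0.0]
ft_force: [0.4, 0.4, -0.6]
grip_width: -0.003
grasp_force: 0.0
```

```bash
python3 b.py
```

```text
tilt [-0.0001 -0.    ]
[ 0.44676867  0.13312536  0.04227646 -1.27618504] [ 0.43434208  0.43690915 -0.64766835]
s 288 off mm 0.8542219203360794 -2.0
dark [ 49  28  27  29 432] [305. 240.] world@.04 [[0.3883 0.1446 0.04  ]]
```

Run:
```python
from h import *
c=camera("scene"); im=c["color"][...,::-1]
a=im[190:290,240:360].copy(); cv2.imwrite("pics/s3.png",cv2.resize(a,None,fx=5,fy=5,interpolation=cv2.INTER_CUBIC))
for z in(.037,.042): print(proj(c,[[*SEAT,z]])[0]-[240,190], cast(c,[(305,240)],z))
```

```text
[65.88542517 47.66602207] [[0.39183592 0.14111117 0.037     ]]
[65.9921832  45.78760105] [[0.38756864 0.145781   0.042     ]]
```

View pics/s3.png

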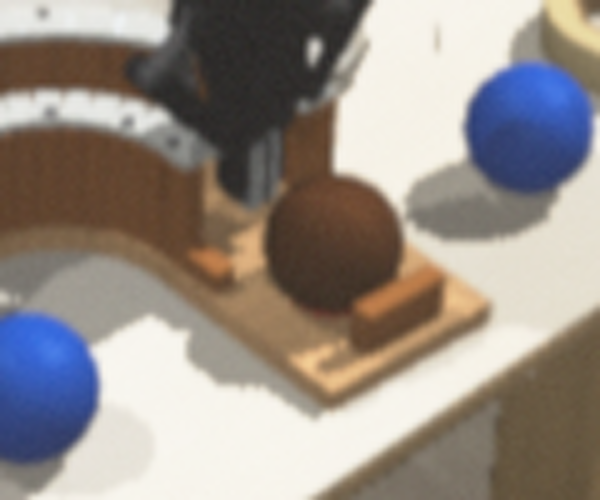

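The ball sits inside the red ring at crop (334,243), within a pixel or so of the predicted seated position (330,238). Next I'll go up, over, open and down.

Request:
apply_moves:
  rows:
    - {"x":0,"y":0,"z":-30,"ax":0,"ay":0,"az":0,"gripper":1}
    - {"x":0,"y":0,"z":-40,"ax":0,"ay":0,"az":0,"gripper":0}
    - {"x":-10,"y":0,"z":-30,"ax":0,"ay":0,"az":0,"gripper":0}
    - {"x":-20,"y":-1,"z":0,"ax":0,"ay":0,"az":1,"gripper":0}
    - {"x":-21,"y":0,"z":0,"ax":0,"ay":0,"az":0,"gripper":0}

```text
clock: 6.9
position: [0.3972, 0.1361, 0.1442]
ee_rot: [1.0, -0.021, 0.002, -0.001]
ft_force: [-1.0, 0.3, -0.9]
grip_width: 0.563
grasp_force: 0.0
```

Request:
apply_moves:
  rows:
    - {"x":0,"y":0,"z":0,"ax":0,"ay":0,"az":0,"gripper":0}
    - {"x":0,"y":0,"z":0,"ax":0,"ay":0,"az":0,"gripper":0}
    - {"x":0,"y":0,"z":0,"ax":0,"ay":0,"az":0,"gripper":0}

```text
clock: 7.15
position: [0.3968, 0.1354, 0.1424]
ee_rot: [1.0, -0.021, 0.0, 0.0]
ft_force: [-0.8, -0.7, -0.2]
grip_width: 0.973
grasp_force: 0.0
```

Run:
```python
from h import *
cur=pose(); print(cur,get_obs()["grip_width"])
c=camera("wrist"); cv2.imwrite("pics/w3.png",c["color"][...,::-1]); print(proj(c,[[*SEAT,.037]]))
s=camera("scene"); print("ball scene",cast(s,[(306.8,238.6)],.037))
plan(cur,seg(cur,[*SEAT,.030,-2],5))
```

```text
tilt [ 0.0007 -0.0001]
[ 0.39682708  0.13539686  0.14241702 -2.39984049] 0.9726796534581907
[[280.00131705 210.36803634]]
ball scene [[0.3925959 0.1349442 0.037    ]]
{"x":0,"y":0,"z":22,"az":0}
{"x":0,"y":1,"z":23,"az":0}
{"x":0,"y":0,"z":22,"az":0}
{"x":-1,"y":0,"z":23,"az":0}
{"x":0,"y":0,"z":22,"az":0}
```

View pics/w3.png

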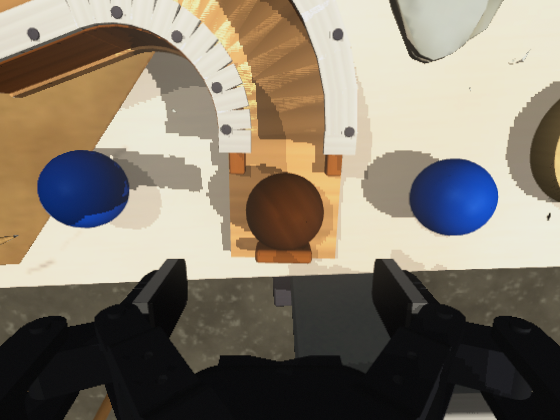

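The wrist view shows the ball at (285,211) between the open fingers, about 4 mm towards -y of the prediction. I'll shift about 3 mm and descend.

Request:
apply_moves:
  rows:
    - {"x":-1,"y":2,"z":22,"ax":0,"ay":0,"az":0,"gripper":0}
    - {"x":0,"y":1,"z":23,"ax":0,"ay":0,"az":0,"gripper":0}
    - {"x":-1,"y":0,"z":22,"ax":0,"ay":0,"az":0,"gripper":0}
    - {"x":0,"y":0,"z":23,"ax":0,"ay":0,"az":0,"gripper":0}
    - {"x":0,"y":0,"z":22,"ax":0,"ay":0,"az":0,"gripper":0}

```text
clock: 7.67
position: [0.3944, 0.1326, 0.029]
ee_rot: [1.0, -0.021, -0.0, -0.0]
ft_force: [0.5, -0.8, 0.4]
grip_width: 0.996
grasp_force: 0.0
```

Request:
apply_moves:
  rows:
    - {"x":0,"y":0,"z":0,"ax":0,"ay":0,"az":0,"gripper":0.2}
    - {"x":0,"y":0,"z":0,"ax":0,"ay":0,"az":0,"gripper":0.6}
    - {"x":0,"y":0,"z":0,"ax":0,"ay":0,"az":0,"gripper":0.6}
    - {"x":0,"y":0,"z":0,"ax":0,"ay":0,"az":0,"gripper":0.6}
    - {"x":0,"y":0,"z":0,"ax":0,"ay":0,"az":0,"gripper":0.6}
  newtons: 30

```text
clock: 8.08
position: [0.3949, 0.1328, 0.0314]
ee_rot: [1.0, -0.021, 0.001, -0.0]
ft_force: [-0.1, -0.4, 0.1]
grip_width: 0.683
grasp_force: 32.3
```

Request:
apply_moves:
  rows:
    - {"x":0,"y":0,"z":-8,"ax":0,"ay":0,"az":0,"gripper":0.6}
    - {"x":0,"y":0,"z":-20,"ax":0,"ay":0,"az":0,"gripper":0.6}
    - {"x":0,"y":0,"z":-30,"ax":0,"ay":0,"az":0,"gripper":0.6}
    - {"x":0,"y":0,"z":-35,"ax":0,"ay":0,"az":0,"gripper":0.6}
    - {"x":0,"y":0,"z":-20,"ax":0,"ay":0,"az":0,"gripper":0.6}

```text
clock: 8.5
position: [0.3949, 0.1334, 0.1475]
ee_rot: [1.0, -0.021, 0.002, -0.001]
ft_force: [1.3, 0.3, -0.9]
grip_width: 0.684
grasp_force: 32.6
```

Run:
```python
from h import *
cur=pose(); o=get_obs(); print(cur,o["grip_width"],o["grasp_force"])
e=[.583,-.1405,.145,cur[3]]
plan(cur,seg(cur,e,12))
```

```text
tilt [0.004  0.0011]
[ 0.39491027  0.13340753  0.14750212 -2.36427499] 0.6835089223515834 32.63840138912201
{"x":17,"y":22,"z":0,"az":0}
{"x":16,"y":22,"z":0,"az":0}
{"x":17,"y":22,"z":1,"az":0}
{"x":16,"y":23,"z":0,"az":0}
{"x":17,"y":22,"z":0,"az":0}
{"x":17,"y":22,"z":0,"az":0}
{"x":16,"y":22,"z":0,"az":0}
{"x":17,"y":22,"z":1,"az":0}
{"x":16,"y":22,"z":0,"az":0}
{"x":17,"y":23,"z":0,"az":0}
{"x":17,"y":22,"z":0,"az":0}
{"x":16,"y":22,"z":1,"az":0}
```

Request:
apply_moves:
  rows:
    - {"x":17,"y":22,"z":0,"ax":0,"ay":0,"az":0,"gripper":0.6}
    - {"x":16,"y":22,"z":0,"ax":0,"ay":0,"az":0,"gripper":0.6}
    - {"x":17,"y":22,"z":1,"ax":0,"ay":0,"az":0,"gripper":0.6}
    - {"x":16,"y":23,"z":0,"ax":0,"ay":0,"az":0,"gripper":0.6}
    - {"x":17,"y":22,"z":0,"ax":0,"ay":0,"az":0,"gripper":0.6}

```text
clock: 8.92
position: [0.473, 0.017, 0.1436]
ee_rot: [1.0, -0.021, 0.001, 0.0]
ft_force: [1.2, 1.0, -0.3]
grip_width: 0.683
grasp_force: 32.7
```

Request:
apply_moves:
  rows:
    - {"x":17,"y":22,"z":0,"ax":0,"ay":0,"az":0,"gripper":0.6}
    - {"x":16,"y":22,"z":0,"ax":0,"ay":0,"az":0,"gripper":0.6}
    - {"x":17,"y":22,"z":1,"ax":0,"ay":0,"az":0,"gripper":0.6}
    - {"x":16,"y":22,"z":0,"ax":0,"ay":0,"az":0,"gripper":0.6}
    - {"x":17,"y":23,"z":0,"ax":0,"ay":0,"az":0,"gripper":0.6}

```text
clock: 9.33
position: [0.5512, -0.0971, 0.1426]
ee_rot: [1.0, -0.021, 0.001, -0.0]
ft_force: [0.2, 0.6, -0.8]
grip_width: 0.685
grasp_force: 32.7
```

Request:
apply_moves:
  rows:
    - {"x":15,"y":20,"z":0,"ax":0,"ay":0,"az":0,"gripper":0.6}
    - {"x":10,"y":14,"z":0,"ax":0,"ay":0,"az":0,"gripper":0.6}
    - {"x":4,"y":5,"z":0,"ax":0,"ay":0,"az":0,"gripper":0.6}
    - {"x":2,"y":3,"z":0,"ax":0,"ay":0,"az":0,"gripper":0.6}
    - {"x":0,"y":0,"z":0,"ax":0,"ay":0,"az":0,"gripper":0.6}

```text
clock: 9.75
position: [0.5797, -0.1392, 0.1418]
ee_rot: [1.0, -0.021, 0.0, -0.0]
ft_force: [0.4, 0.2, -1.3]
grip_width: 0.68
grasp_force: 32.7
```

Run:
```python
from h import *
cur=pose(); o=get_obs(); print(cur,o["grip_width"],o["grasp_force"])
c=camera("wrist"); cv2.imwrite("pics/w4.png",c["color"][...,::-1])
im=c["color"]; hsv=cv2.cvtColor(im,cv2.COLOR_RGB2HSV)
print(proj(c,[[.583,-.1405,.022],[*cur[:2],cur[2]+.008]]))
for n,m in(("dark",cv2.inRange(hsv,(0,60,20),(20,255,110))),("cork",cv2.inRange(hsv,(8,80,110),(25,255,255)))):
    k,_,st,ce=cv2.connectedComponentsWithStats(m)
    for i in range(1,k):
        if st[i,4]>800: print(n,st[i],ce[i].round())
```

```text
tilt [0.0003 0.0003]
[ 0.57974363 -0.1391717   0.14180051 -2.41152425] 0.6797485610563205 32.67664968967438
[[279.84766518 200.53672538]
 [277.15411383 284.32683328]]
dark [515  35  45  92 904] [544.  83.]
dark [ 367   89   60  180 3488] [391. 178.]
dark [  203   189   160   168 16580] [281. 283.]
dark [  0 259  30  56 873] [ 10. 288.]
dark [   0  296   42   56 1126] [ 17. 322.]
dark [  0 324  60  51 821] [ 22. 348.]
cork [  204     0   164    97 12941] [284.  41.]
cork [ 224  136  123  100 6593] [285. 180.]
cork [   0  239   59  128 2059] [ 28. 297.]
```

View pics/w4.png

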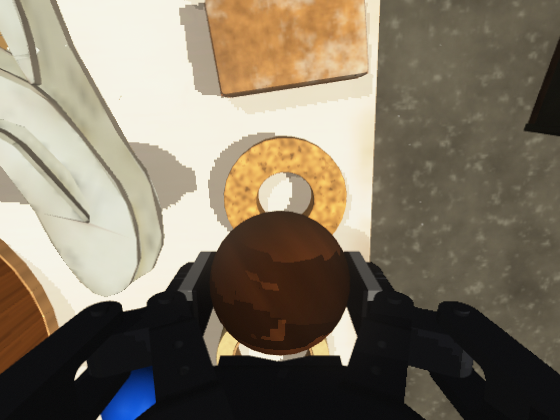

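The wrist view shows the ball at (281,283), centred between the fingers. The cork ring's hole is at about (286,199), 2 mm from the predicted spot once the camera's usual offset is allowed for. I'll descend, correcting on the way.

Request:
apply_moves:
  rows:
    - {"x":1,"y":1,"z":20,"ax":0,"ay":0,"az":0,"gripper":0.6}
    - {"x":1,"y":1,"z":28,"ax":0,"ay":0,"az":0,"gripper":0.6}
    - {"x":1,"y":1,"z":25,"ax":0,"ay":0,"az":0,"gripper":0.6}
    - {"x":0,"y":0,"z":17,"ax":0,"ay":0,"az":0,"gripper":0.6}
    - {"x":0,"y":0,"z":9,"ax":0,"ay":0,"az":0,"gripper":0.6}

```text
clock: 10.22
position: [0.581, -0.1409, 0.0402]
ee_rot: [1.0, -0.02, -0.002, -0.001]
ft_force: [0.4, 0.6, -0.8]
grip_width: 0.684
grasp_force: 32.7
```

Request:
apply_moves:
  rows:
    - {"x":0,"y":0,"z":3,"ax":0,"ay":0,"az":0,"gripper":0.6}
    - {"x":0,"y":0,"z":0,"ax":0,"ay":0,"az":0,"gripper":0.6}
    - {"x":0,"y":0,"z":0,"ax":0,"ay":0,"az":0,"gripper":0.6}

```text
clock: 10.47
position: [0.5833, -0.1422, 0.0407]
ee_rot: [1.0, -0.021, 0.001, 0.0]
ft_force: [0.3, -0.4, -1.1]
grip_width: 0.682
grasp_force: 32.7
```

Run:
```python
from h import *
print(pose(),get_obs()["ft_force"])
c=camera("scene"); im=c["color"][...,::-1]; u,v=proj(c,[[.583,-.142,.03]])[0].astype(int); print(u,v)
cv2.imwrite("pics/s4.png",cv2.resize(im[v-45:v+45,u-60:u+60],None,fx=6,fy=6,interpolation=cv2.INTER_CUBIC))
```

```text
tilt [ 0.0017 -0.0003]
[ 0.58334348 -0.14222511  0.0406527  -2.38249497] [ 0.28865099 -0.40325566 -1.10162316]
328 162
```

View pics/s4.png

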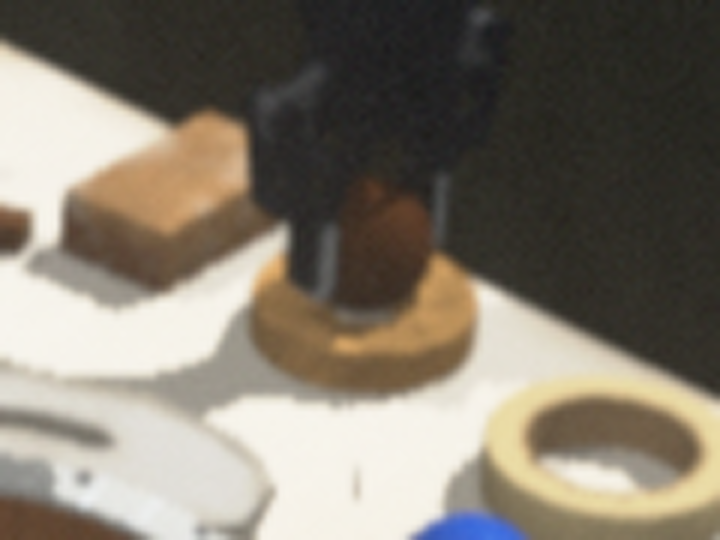

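The ball hangs just above the hole of the ring, about 6 mm to go. I'll lower it in small steps and watch the force.

Request:
apply_moves:
  rows:
    - {"x":0,"y":0,"z":2,"ax":0,"ay":0,"az":0,"gripper":0.6}
    - {"x":0,"y":0,"z":2,"ax":0,"ay":0,"az":0,"gripper":0.6}
    - {"x":0,"y":0,"z":0,"ax":0,"ay":0,"az":0,"gripper":0.6}

```text
clock: 10.77
position: [0.583, -0.1428, 0.0361]
ee_rot: [1.0, -0.021, 0.001, 0.0]
ft_force: [-2.1, 1.0, 5.0]
grip_width: 0.683
grasp_force: 33.0
```

Request:
apply_moves:
  rows:
    - {"x":0,"y":0,"z":1,"ax":0,"ay":0,"az":0,"gripper":0.6}
    - {"x":0,"y":0,"z":0,"ax":0,"ay":0,"az":0,"gripper":0.6}

```text
clock: 10.93
position: [0.583, -0.1429, 0.0357]
ee_rot: [1.0, -0.021, 0.0, 0.0]
ft_force: [-5.5, -0.1, 11.9]
grip_width: 0.683
grasp_force: 33.5
```

Request:
apply_moves:
  rows:
    - {"x":0,"y":0,"z":1,"ax":0,"ay":0,"az":0,"gripper":0.6}
    - {"x":0,"y":0,"z":0,"ax":0,"ay":0,"az":0,"gripper":0.6}

```text
clock: 11.1
position: [0.5829, -0.1429, 0.0353]
ee_rot: [1.0, -0.021, 0.0, 0.0]
ft_force: [-8.6, 0.4, 16.9]
grip_width: 0.684
grasp_force: 34.0
```

Contact, with a sideways push towards -x. I'll ease up, shift 2 mm and open slowly.

Request:
apply_moves:
  rows:
    - {"x":-1,"y":0,"z":-1,"ax":0,"ay":0,"az":0,"gripper":0.6}
    - {"x":-1,"y":0,"z":-1,"ax":0,"ay":0,"az":0,"gripper":0.6}
    - {"x":0,"y":0,"z":0,"ax":0,"ay":0,"az":0,"gripper":0.6}

```text
clock: 11.35
position: [0.581, -0.1427, 0.0358]
ee_rot: [1.0, -0.021, 0.001, 0.0]
ft_force: [1.0, -0.3, 1.2]
grip_width: 0.683
grasp_force: 32.7
```

Request:
apply_moves:
  rows:
    - {"x":0,"y":0,"z":1,"ax":0,"ay":0,"az":0,"gripper":0.6}
    - {"x":0,"y":0,"z":0,"ax":0,"ay":0,"az":0,"gripper":0.6}

```text
clock: 11.52
position: [0.5814, -0.1429, 0.0351]
ee_rot: [1.0, -0.021, 0.001, 0.0]
ft_force: [0.7, -0.9, 7.7]
grip_width: 0.683
grasp_force: 33.3
```

Now the force is purely vertical, so the ball is centred. Release gradually, then rise.

Request:
apply_moves:
  rows:
    - {"x":0,"y":0,"z":0,"ax":0,"ay":0,"az":0,"gripper":0.3}
    - {"x":0,"y":0,"z":0,"ax":0,"ay":0,"az":0,"gripper":0.25}
    - {"x":0,"y":0,"z":0,"ax":0,"ay":0,"az":0,"gripper":0.15}
    - {"x":0,"y":0,"z":0,"ax":0,"ay":0,"az":0,"gripper":0}
    - {"x":0,"y":0,"z":0,"ax":0,"ay":0,"az":0,"gripper":0}

```text
clock: 11.93
position: [0.5804, -0.1423, 0.034]
ee_rot: [1.0, -0.021, -0.0, -0.0]
ft_force: [0.5, 0.4, -0.2]
grip_width: 0.998
grasp_force: 0.0
```

Request:
apply_moves:
  rows:
    - {"x":0,"y":0,"z":0,"ax":0,"ay":0,"az":0,"gripper":0}
    - {"x":0,"y":0,"z":-10,"ax":0,"ay":0,"az":0,"gripper":0}
    - {"x":0,"y":0,"z":-25,"ax":0,"ay":0,"az":0,"gripper":0}
    - {"x":0,"y":0,"z":-35,"ax":0,"ay":0,"az":0,"gripper":0}
    - {"x":0,"y":0,"z":-35,"ax":0,"ay":0,"az":0,"gripper":0}

```text
clock: 12.35
position: [0.58, -0.1422, 0.1407]
ee_rot: [1.0, -0.021, -0.001, -0.0]
ft_force: [1.4, -0.6, 0.1]
grip_width: 1.003
grasp_force: 0.0
```

Run:
```python
from h import *
print(pose(),get_obs()["ft_force"])
c=camera("scene"); im=c["color"][...,::-1]; u,v=328,162
cv2.imwrite("pics/s5.png",cv2.resize(im[v-45:v+45,u-60:u+60],None,fx=6,fy=6,interpolation=cv2.INTER_CUBIC))
```

```text
tilt [-0.0014  0.0005]
[ 0.57999779 -0.14220639  0.1406756  -2.39919525] [ 1.40779501 -0.58455582  0.10731435]
```

View pics/s5.png

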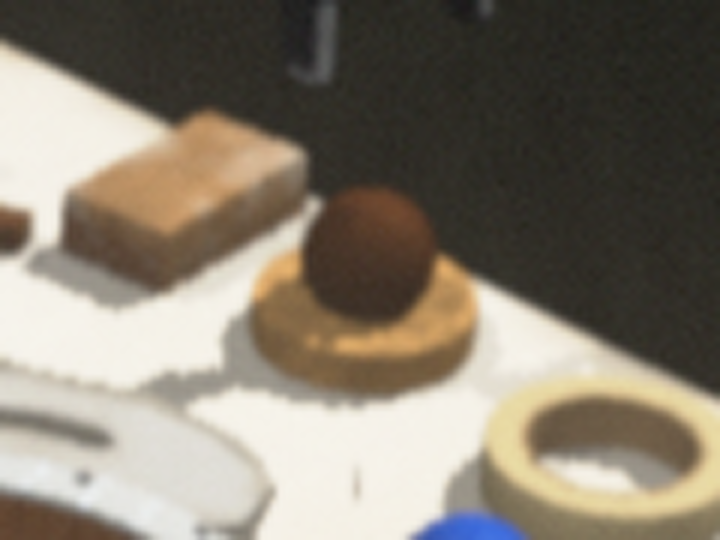

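The ball (368,253) sits centred on the flat cork ring, the fingers are clear above it, and the tape hasn't moved. I'll hold briefly and hand in.

Request:
apply_moves:
  rows:
    - {"x":0,"y":0,"z":0,"ax":0,"ay":0,"az":0,"gripper":0}
    - {"x":0,"y":0,"z":0,"ax":0,"ay":0,"az":0,"gripper":0}
    - {"x":0,"y":0,"z":0,"ax":0,"ay":0,"az":0,"gripper":0}
    - {"x":0,"y":0,"z":0,"ax":0,"ay":0,"az":0,"gripper":0}

```text
clock: 12.73
position: [0.5799, -0.1423, 0.1381]
ee_rot: [1.0, -0.021, -0.001, -0.0]
ft_force: [-0.3, -0.6, -0.2]
grip_width: 1.001
grasp_force: 0.0
```

```bash
python3 -c "
from workcell import *
print(hand_in())"
```

```text
the job is handed in; nothing more can be done
None
```

I handed the job in at about 13 s: the last picture shows the ball resting centred on the flat cork ring with the gripper clear and the tape unmoved; no verdict came back.

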